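# Turn the stamp carousel to the tape

## Task

Turn the round wooden carousel by pushing its rim, which has upright pegs for this, until the roll of brown paper tape stands at the front, right in line with the tongue that sticks out of the foot. Do not touch, lift or topple anything standing on the carousel, and leave the things around it where they are.

Things in the scene. Friction and masses are not known exactly. Their poses are not given: they have to be found in the camera images.
- carousel_base: Fixed foot of a round wooden turntable; origin on the turning axis at table height, z up. Its front is its own -x direction, where a dark wooden tongue (30 mm wide, 10 mm high) with a brass stud (top at 16 mm) sticks out to 190 mm from the axis, below the tray, roughly towards the robot (within about 30 degrees of world -x).
- turntable (a joint): Angle (rad) of the tray against the foot, counter-clockwise from above positive; turns both ways without a stop in reach. Friction about 0.12 N m (1 N at a peg): pushed slowly it stops within a degree or two when the push ends. Tray: disc of radius 138 mm, top face 30 mm above the table, with a lip of outer radius 114 mm, 5 mm thick, 10 mm high.
- peg (a point): One of six equal upright wooden pegs for pushing, 60 degrees apart, outside the lip, 127 mm from the axis: 12 mm thick, 15 mm heads, from the tray's face to 74 mm above the table; this point is on the peg's axis 50 mm above the table. They turn with the tray; at joint value 0 this peg stands at the foot's -x direction, over the tongue.
- tape_center (a point): Centre of the roll of brown kraft tape standing on end on the tray: a wide hollow ring, 69 mm across, 50 mm high, open through the middle (centre 25 mm above the tray's face, 55 mm above the table), about 70 mm from the axis. It rides along as the tray turns; it must not be touched.
- tape_roll: The same roll of tape; origin at the centre of its underside.
- stamp: Turned wooden handle stamp, 35x43 mm, 74 mm tall, standing loose on the tray; origin at the centre of its underside; not to be touched
- jar: Candle jar with screw lid, 57 mm across, 63 mm tall (solid lid, darker than the tape), standing loose on the tray; origin at the centre of its underside; not to be touched
- block: Square wooden block stamp, 34x34 mm, 24 mm tall, standing loose on the tray; origin at the centre of its underside; not to be touched
- tin: Small round flat tin, 39 mm across, 16 mm tall, standing loose on the tray; origin at the centre of its underside; not to be touched
- side_jar: Another candle jar, 57 mm across, 63 mm tall, on the table to the left of the carousel; leave alone; origin at the centre of its underside.
- glue_stick: Glue stick standing on the table behind and to the right of the carousel, 27 mm across, 87 mm tall; leave alone.
- ink_pad: Flat black ink pad, 57x80 mm, 14 mm high, on the table near the front left; leave alone.
Things that resemble listed ones, but are neither listed nor needed, are in the scene too. What is shaped like the tape_roll but red is not meant.

How it is judged:
At the end, for the whole second after the job is handed in: The tape's centre is within 14 mm of the line from the axis along the tongue, on the tongue's side (45 mm or more from the axis); the tray is at rest (under 0.05 rad/s); all five things stand upright (0.15 rad) on the tray (6 mm in height), centres within 105 mm of the axis (y of tape_center in the frame of carousel_base between -0.014 and 0.014 m and x of tape_center in the frame of carousel_base below -0.045 m and velocity of joint turntable between -0.05 and 0.05 rad/s and horizontal distance between each of tape_center, stamp, jar, block, tin and carousel_base below 0.105 m and angle between each of tape_center, stamp, jar, block, tin's own z axis and vertical below 0.15 rad and height (world z) of tape_center between 0.049 and 0.061 m and height (world z) of stamp between 0.024 and 0.036 m and height (world z) of jar between 0.024 and 0.036 m and height (world z) of block between 0.024 and 0.036 m and height (world z) of tin between 0.024 and 0.036 m); the robot touches nothing.
It fails at once if the robot touches something that stands on the carousel (over 0.5 N) (contact force between any of the fingers, the arm and tape_roll above 0.5 N or contact force between any of the fingers, the arm and stamp above 0.5 N or contact force between any of the fingers, the arm and jar above 0.5 N or contact force between any of the fingers, the arm and block above 0.5 N or contact force between any of the fingers, the arm and tin above 0.5 N).
It fails at once if something that stands on the carousel is lifted (by over 12 mm) (height (world z) of tape_center above 0.067 m or height (world z) of any of stamp, jar, block, tin above 0.042 m).
It fails at once if something round the carousel is moved by more than 20 mm (distance of any of side_jar, glue_stick, ink_pad from where it was at the start of the episode above 0.02 m).
It also fails if it takes over 72 s, if anything falls off the work surface, if the arm or the gripper's body presses on something with over 40 N, if the wrist force passes 120 N, or if a joint passes its speed limit or range.

## Robot

A 7-joint arm with a two-finger parallel gripper is mounted at the origin on a cart in front of the work surface, level with it; the furniture and walls round the work are solid. World frame = base frame: x ahead of the robot, y to its left, z up, the work surface at z = 0. Lengths are in m, angles in rad, forces in N, time in s.
With the tool pointing down it reaches from about 0.35 to 0.9 m from the base axis. Payload 7.2 kg.
Tool frame: the origin (TCP) lies midway between the tips of the shut fingers; the grasp point (between the pads) lies 19 mm behind it; z points along the fingers, y is the line along which they close (so a half turn about z gives the same grasp; the last joint's range is limited). The gripper opens to 88 mm and grips with 3 to 60 N. Pads are 20 mm wide; open, the fingers measure 115 mm over their backs; the gripper's body (75 mm by 178 mm) begins 61 mm behind the grasp point.
Start: joints at [1.135, 0.411, -0.013, 1.596, 0.006, 1.134, -0.082], TCP at [0.225, -0.583, 0.223] pointing down, gripper open.
Joint ranges: [-2.95, 2.95], [-0.29, 1.99], [-1.47, 1.44], [0.14, 2.54], [-1.03, 4.17], [0.13, 1.85], [-2.86, 2.86]. Speed limits (rad/s): [2.39, 2.39, 3.01, 3.01, 3.14, 3.14, 3.14].

## Interface

Orientations are given as a unit quaternion [x, y, z, w].
In Python, from plant import env, planner, capture, calibration, nets gives the robot as it stands. The module is installed in compiled form; this text tells all that it offers. Calls block until the motion is done:
- env.move_pose(position, orientation): joint-space move of the TCP to a pose.
- env.move_straight(position, rotation=None, feed=0.15): straight line of the TCP; rotation=None keeps the orientation; feed is the mean speed in m/s.
- env.set_joints(angles): joint-space move.
- env.set_gripper(opening, strength=None): finger opening in m; strength is the grip in N (None keeps the last); returns when the fingers have stopped.
- env.wait(seconds).
- planner.solve_ik(position, orientation): joint angles nearest the present ones, or None.
- env.get_state(): the state.
- capture(name): name is "side" or "top"; returns the picture (400x640x3 uint8, red, green, blue); there is no depth.
- calibration(name): a dict with "camera_matrix" (3x3 intrinsics, pixels), "R" (3x3) and "t" (3): a world point X has camera coordinates R X + t. Camera axes: x right, y down, z forward; pixel columns grow to the right and rows downward; lengths in m; the calibration is good to about 2 mm. A picture is of the moment at which its call begins. calibration takes no time and is no camera call.
A pose or a line that the arm cannot do raises env.MotionError and nothing moves.
- env.sign_off(): hands the job in; it is judged then, once.
Trained networks look in the newest picture that a camera, given by its name, has taken for a name from the list of things; names that differ only in an ending like _2 or _b are one class to them, and where a whole thing is asked for, a point or a joint stands for the part that bears it (a point fixed in the world has none). Each returns a list of dicts, best first, with "score" (0 to 1); they miss things now and then, are a little off and sometimes report something else, mostly with a low value. They report only what shows in the picture. A call takes as long as a camera call. They do not tell look-alikes from the thing itself.
- nets.find_in(camera, label): "uv" ([column, row] in pixels, amid what is visible of it).
- nets.cut_out(camera, label): "mask" (400x640 bool, what is visible of it) and "uv" ([column, row] in pixels, amid what is visible of it).
The state is a dict: "t": time; "joints": joint angles; "qvel": joint speeds; "tau": joint torques, N m; "ee_pos": TCP position; "tool_rot": TCP orientation; "contact_force": force on the tool from outside, world axes, zero at the start; "torque": the same for the moment, N m; "grip_width": finger opening in m; "gripper_force": force on a finger pad.
Only numpy, scipy, OpenCV 4.12 (cv2) and the standard library are available. Lean on these libraries where they do the work, as an engineer would, in place of code of your own. Each camera call takes 0.05 s, during which the arm holds its last target. There are 200 camera calls.

## Working session

There is one attempt and no reset: what is moved stays moved. The work goes in short steps, each a Python script; the robot and the scene stay as the last script left them, time stands still between calls to the robot, and variables do not carry over. Pictures are saved under pics/ and viewed, at most 10 in all, crops included, and the job is handed in when it is done.

```bash
mkdir -p pics
cat > h.py <<'E'
from plant import env, planner, capture, calibration, nets
import numpy as np, cv2
def ray(cam,uv,z):
    c=calibration(cam);K,R,t=[np.array(c[k]) for k in("camera_matrix","R","t")]
    d=R.T@np.linalg.solve(K,np.array([uv[0],uv[1],1.]));o=-R.T@t
    return (o+d*(z-o[2])/d[2])[:2]
def proj(cam,X):
    c=calibration(cam);K,R,t=[np.array(c[k]) for k in("camera_matrix","R","t")]
    p=K@(R@np.array(X)+t);return p[:2]/p[2]
def save(im,n): cv2.imwrite('pics/'+n,im[:,:,::-1])
E
python3 - <<'E'
from h import *
np.set_printoptions(precision=3,suppress=True)
a=capture("top");b=capture("side")
save(a,"t0.png");save(b,"s0.png")
Z=dict(carousel_base=.0,turntable=.03,peg=.074,tape_center=.08,stamp=.1,jar=.093,block=.054,tin=.046,side_jar=.063,glue_stick=.087,ink_pad=.014)
for n,z in Z.items():
    for r in nets.find_in("top",n)[:7]: print(n,round(r["score"],2),np.round(r["uv"]),ray("top",r["uv"],z))
print(env.get_state()["t"], env.get_state()["tool_rot"])
E
```

```text
carousel_base 0.94 [348. 212.] [0.551 0.045]
turntable 0.4 [354. 178.] [0.634 0.032]
peg 0.93 [352. 206.] [0.56  0.043]
tape_center 0.74 [329. 187.] [0.606 0.096]
tape_center 0.72 [251. 167.] [0.656 0.278]
tape_center 0.37 [338. 228.] [0.511 0.078]
stamp 0.74 [335. 231.] [0.505 0.085]
stamp 0.22 [352. 206.] [0.561 0.046]
jar 0.56 [369. 235.] [0.495 0.008]
block 0.54 [383. 200.] [ 0.575 -0.034]
tin 0.47 [356. 179.] [0.629 0.029]
side_jar 0.88 [229. 232.] [0.508 0.331]
glue_stick 0.61 [404. 112.] [ 0.779 -0.084]
0.65 [0.983 0.183 0.    0.   ]
```

View pics/t0.png

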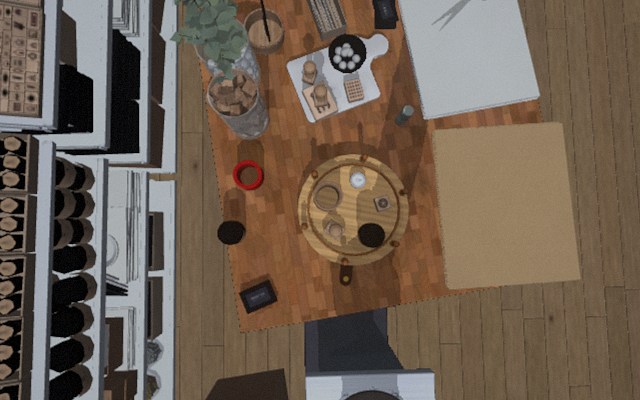

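View pics/s0.png

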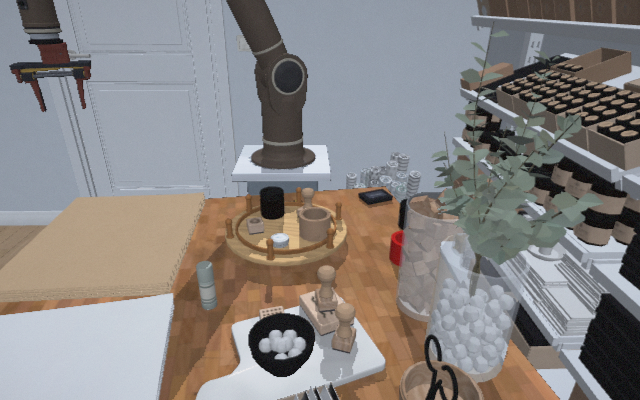

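The top view shows the carousel centred near (353,207), the tongue and stud near (346,278), and the tape near (327,196). The jar is at (371,235). The red ring at (248,175) is the decoy. I'll enlarge this area and measure it.

Run:
```python
from h import *
np.set_printoptions(precision=3,suppress=True)
a=capture("top")
m=[(r["score"],r["mask"]) for r in nets.cut_out("top","tape_center")]
for s,k in m[:3]:
    ys,xs=np.nonzero(k);print("tape",s,k.sum(),xs.mean(),ys.mean(),xs.min(),xs.max(),ys.min(),ys.max(),ray("top",(xs.mean(),ys.mean()),.06))
for n in("carousel_base","peg"):
  for r in nets.cut_out("top",n)[:2]:
    k=r["mask"];ys,xs=np.nonzero(k);print(n,r["score"],k.sum(),xs.min(),xs.max(),ys.min(),ys.max())
cr=cv2.resize(a[140:300,280:430],None,fx=3.75,fy=3.75,interpolation=cv2.INTER_CUBIC);save(cr,"t1.png")
print(proj("top",[.56,.04,.03]),proj("top",[.56+.138,.04,.03]),-np.array(calibration("top")["R"]).T@calibration("top")["t"])
```

```text
tape 0.96 484 246.41322314049586 174.10330578512398 232 262 160 189 [0.642 0.291]
tape 0.75 363 327.732782369146 195.38292011019283 314 341 181 211 [0.589 0.099]
carousel_base 0.69 8505 297 408 153 283
peg 0.89 8327 297 409 153 265
peg 0.45 332 313 342 181 209
[351.525 207.483] [350.142 151.872] [0.523 0.135 0.933]
```

View pics/t1.png

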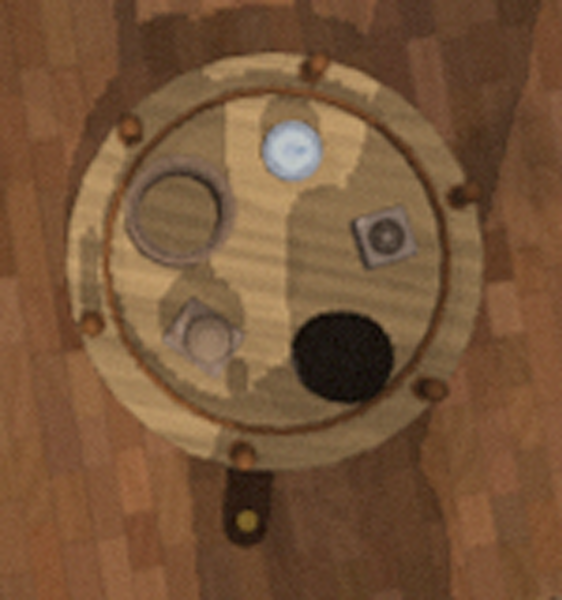

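Run:
```python
from h import *
np.set_printoptions(precision=3,suppress=True)
f=lambda u,v,z: ray("top",(280+u/3.75-.37,140+v/3.75-.37),z)
P=np.array([f(*p,.072) for p in[(316,66),(131,129),(91,323),(244,455),(432,388),(463,194)]])
c=P.mean(0);print("c pegs",c,np.hypot(*(P-c).T),np.degrees(np.arctan2(*(P-c).T[::-1])))
print("disc c",f(275,261,.03)); 
s=f(247,520,.016);print("stud",s,s-c,np.degrees(np.arctan2(*(s-c)[::-1])))
for nm,u,v,z in[("tape",178,213,.075),("stamp",208,338,.1),("jar",343,356,.09),("block",386,237,.054),("tin",292,150,.046)]:
  t=f(u,v,z);print(nm,t,np.hypot(*(t-c)),np.degrees(np.arctan2(*(t-c)[::-1])))
```

```text
c pegs [0.556 0.038] [0.123 0.123 0.124 0.124 0.124 0.122] [ -12.124   47.884  107.825  168.219 -131.632  -71.823]
disc c [0.556 0.037]
stud [0.387 0.058] [-0.169  0.02 ] 173.38253910438954
tape [0.585 0.101] 0.0695057929757283 65.21625850637051
stamp [0.508 0.086] 0.0677332204782424 135.3595141998868
jar [0.495 0.003] 0.07023266856265652 -150.13233122516485
block [ 0.569 -0.032] 0.07152208261625866 -79.56456046157992
tin [0.627 0.025] 0.07186232528556029 -10.091876318224699
```

```bash
cat >> h.py <<'E'
from scipy.spatial.transform import Rotation as Ro
C=np.array([.556,.038])
def pose(phi,z,s=1,r=.128):
    p=np.radians(phi);y=s*np.array([-np.sin(p),np.cos(p),0]);zz=np.array([0,0,-1.])
    return [*(C+r*np.array([np.cos(p),np.sin(p)])),z],Ro.from_matrix(np.c_[np.cross(y,zz),y,zz]).as_quat()
E
python3 - <<'E'
from h import *
np.set_printoptions(precision=2,suppress=True)
for p0 in(-132,168,108,-72):
  for s in(1,-1):
    q=[planner.solve_ik(*pose(p0+d,.05,s)) for d in(-4,30,60,90,114)]
    print(p0,s,[None if x is None else np.array(x)[[0,2,4,6]] for x in q])
E
```

```text
-132 1 [array([ 0.36, -0.43,  0.29, -1.07]), array([ 0.48, -0.53,  0.38, -0.48]), array([ 0.52, -0.65,  0.5 , -0.04]), array([ 0.51, -0.79,  0.64,  0.35]), array([ 0.49, -0.91,  0.74,  0.65])]
-132 -1 [array([ 0.92, -1.24,  0.9 ,  1.53]), array([-0.74,  1.25, -1.01, -2.34]), array([ 0.02,  0.05, -0.04, -2.73]), array([ 0.06, -0.08,  0.06, -2.36]), array([ 0.05, -0.18,  0.15, -2.07])]
168 1 [array([ 0.13, -0.48,  0.31, -2.42]), array([ 0.29, -0.47,  0.3 , -1.65]), array([ 0.38, -0.44,  0.3 , -0.99]), array([ 0.48, -0.53,  0.38, -0.48]), array([ 0.52, -0.62,  0.48, -0.13])]
168 -1 [array([ 0.45, -0.89,  0.6 ,  0.45]), array([ 0.64, -0.92,  0.62,  1.19]), array([ 0.93, -1.24,  0.9 ,  1.61]), array([-0.74,  1.25, -1.01, -2.34]), array([ 0.01,  0.07, -0.05, -2.82])]
108 1 [array([ 0.44, -1.24,  0.96,  2.2 ]), array([-1.  ,  0.83, -0.6 , -2.07]), array([ 0.16, -0.5 ,  0.31, -2.34]), array([ 0.29, -0.47,  0.3 , -1.65]), array([ 0.35, -0.43,  0.28, -1.11])]
108 -1 [array([ 0.17, -0.76,  0.56, -0.63]), array([ 0.32, -0.88,  0.62, -0.09]), array([ 0.46, -0.89,  0.59,  0.54]), array([ 0.64, -0.92,  0.62,  1.19]), array([ 0.92, -1.24,  0.89,  1.49])]
-72 1 [array([ 0.52, -0.63,  0.49, -0.1 ]), array([ 0.51, -0.79,  0.64,  0.35]), array([ 0.47, -0.92,  0.76,  0.73]), array([ 0.34, -0.86,  0.7 ,  1.19]), array([ 0.45, -1.25,  1.02,  1.33])]
-72 -1 [array([ 0.02,  0.07, -0.05, -2.79]), array([ 0.06, -0.08,  0.06, -2.36]), array([ 0.05, -0.21,  0.17, -2.  ]), array([ 0.06, -0.37,  0.3 , -1.67]), array([ 0.08, -0.51,  0.41, -1.42])]
```

Run:
```python
from h import *
np.set_printoptions(precision=3,suppress=True)
p,q=pose(-131.7,.2)
env.move_pose(p,q); env.set_gripper(.036)
env.move_straight([*p[:2],.12],feed=.15)
save(np.vstack([cv2.resize(capture("side")[150:300,180:380],(800,600))]),"s1.png")
print(env.get_state()["t"],env.get_state()["contact_force"],env.get_state()["ee_pos"])
```

```text
4.5917 [0.643 1.084 0.096] [ 0.472 -0.057  0.121]
```

View pics/s1.png

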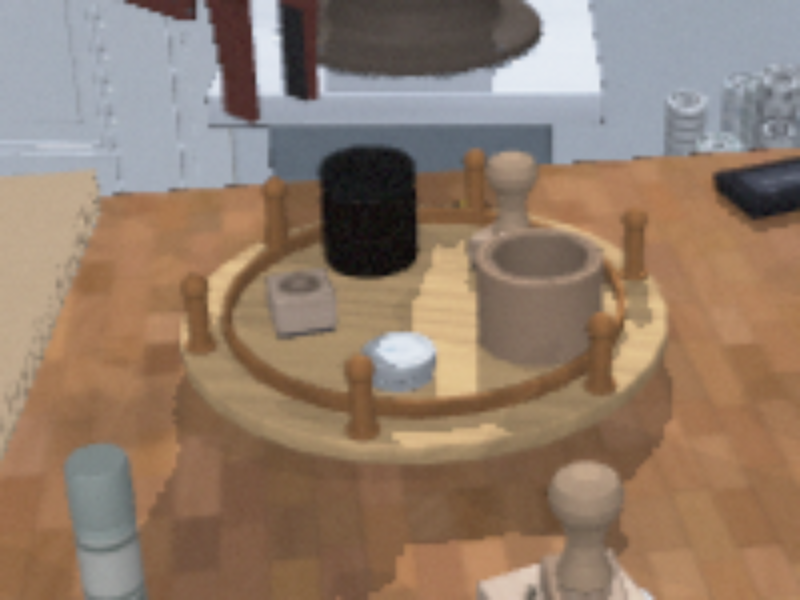

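The fingers straddle the front-right peg in line, at crop (275,190). I'll lower them and sweep it counter-clockwise.

Run:
```python
from h import *
np.set_printoptions(precision=3,suppress=True)
p,q=pose(-131.7,.05)
env.move_straight(p,feed=.08); print(env.get_state()["contact_force"],env.get_state()["ee_pos"])
env.set_gripper(.022)
f0=env.get_state()["contact_force"];print(f0,env.get_state()["grip_width"])
for phi in np.linspace(-131.7,-21.5,19)[1:]:
    p,q=pose(phi,.05); env.move_straight(p,q,feed=.06)
    s=env.get_state(); df=s["contact_force"]-f0
    print(round(phi),round(s["t"],1),df)
    if np.linalg.norm(df)>15: print("STOP");break
```

```text
[ 0.636  0.369 -0.081] [ 0.471 -0.058  0.05 ]
[-0.911  0.849 -0.211] 0.02182642742961075
-126 6.4 [ 0.1   -1.509 -0.244]
-119 6.8 [ 1.046 -1.843 -0.136]
-113 7.2 [ 0.454 -0.983  0.163]
-107 7.6 [ 0.931 -0.53  -0.576]
-101 7.9 [ 1.014 -0.943  0.525]
-95 8.3 [ 0.752 -1.995  0.433]
-89 8.7 [ 0.972 -1.216 -0.054]
-83 9.1 [-0.359 -0.716 -0.034]
-77 9.4 [ 1.384 -1.745  0.096]
-70 9.8 [ 0.773 -1.196  0.918]
-64 10.2 [ 0.695 -0.356 -0.919]
-58 10.6 [ 0.347 -0.711  0.131]
-52 10.9 [0.662 0.315 0.238]
-46 11.3 [ 0.197 -1.617 -0.624]
-40 11.7 [ 0.716 -1.055  0.212]
-34 12.1 [ 0.786 -0.954 -0.189]
-28 12.4 [ 0.442 -0.481  0.996]
-22 12.8 [ 0.476 -0.479  0.322]
```

Next I'll open the fingers a little, lift, move clear and look.

Run:
```python
from h import *
env.set_gripper(.034)
p=env.get_state()["ee_pos"]
env.move_straight([p[0],p[1],.2],feed=.12)
env.move_pose([.45,-.4,.25],env.get_state()["tool_rot"])
env.wait(.3)
a=capture("top")
save(cv2.resize(a[140:300,280:430],None,fx=3.75,fy=3.75,interpolation=cv2.INTER_CUBIC),"t2.png")
for r in nets.cut_out("top","tape_center")[:3]:
    ys,xs=np.nonzero(r["mask"]);print(r["score"],xs.mean(),ys.mean(),ray("top",(xs.mean(),ys.mean()),.065))
print(env.get_state()["t"])
```

```text
0.93 353.42410714285717 238.71205357142858 [0.48526965 0.04104794]
0.74 247.37704918032787 174.01434426229508 [0.64198077 0.28776875]
16.7083
```

View pics/t2.png

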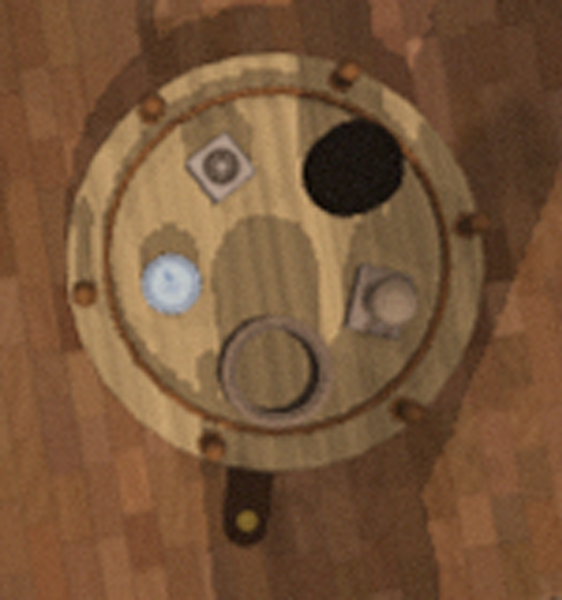

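The tape, at crop (271,371), is now close to the tongue line, with the stud at (247,520). I'll check the offset.

Run:
```python
from h import *
np.set_printoptions(precision=4,suppress=True)
f=lambda u,v,z: ray("top",(280+u/3.75-.37,140+v/3.75-.37),z)
P=np.array([f(*p,.072) for p in[(346,74),(152,107),(85,292),(212,446),(411,410),(473,224)]])
c=P.mean(0);print(c,np.degrees(np.arctan2(*(P-c).T[::-1])))
s=f(247,520,.016)
for c in(c,C):
  d=(s-c)/np.linalg.norm(s-c)
  for t in(f(272,370,.078),np.array([.4853,.041])): 
    w=t-c;print(t,w@d,d[0]*w[1]-d[1]*w[0])
```

```text
[0.5561 0.0379] [ -21.1522   39.1293   98.8534  158.6394 -140.5348  -81.1269]
[0.4869 0.0454] 0.06961699299091856 0.0006280402677743191
[0.4853 0.041 ] 0.07065476797984456 0.0051298595295064565
[0.4869 0.0454] 0.06953162502770341 0.000696686739340137
[0.4853 0.041 ] 0.07057246554865557 0.005197798224616509
```

```bash
python3 -c "
from h import *
print(env.sign_off())"
```

```text
the job is handed in; nothing more can be done
None
```

I turned the carousel about 110° by one peg and handed the job in. By the last picture the tape roll stands at the front, an estimated 1–5 mm off the tongue line (14 mm allowed), and everything on the tray is still standing. The hand-in call returned no verdict.

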